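# Space and press the mould tile

### The arm

A 6-joint arm with a two-finger parallel gripper is mounted at the origin on the work surface. World frame = base frame: x ahead of the robot, y to its left, z up, the work surface at z = 0. Lengths are in m, angles in rad, forces in N, time in s.
With the tool pointing down it reaches from about 0.375 to 0.975 m from the base axis. Payload 3.8 kg.
Tool frame: the origin (TCP) lies midway between the tips of the shut fingers; the grasp point (between the pads) lies 19 mm behind it; z points along the fingers, y is the line along which they close (so a half turn about z gives the same grasp; the last joint's range is limited). The gripper opens to 88 mm and grips with 3 to 60 N. Pads are 18 mm wide; open, the fingers measure 123 mm over their backs; the gripper's body (75 mm by 187 mm) begins 45 mm behind the grasp point.
Start: joints at [1.113, 0.264, 1.604, -0, 1.274, -0.037], TCP at [0.276, 0.616, 0.239] pointing down, gripper open.
Joint ranges: [-2.63, 2.63], [-0.94, 2.18], [0.31, 2.57], [-1.31, 4.45], [0, 2.66], [-2.55, 2.55]. Speed limits (rad/s): [2.57, 2.57, 3.14, 3.14, 3.14, 3.14].

### API

Orientations are given as [roll, pitch, yaw] about the fixed x, y, z axes, in that order (R = Rz(yaw) Ry(pitch) Rx(roll)).
In Python, from bench import sensors, optics, robot gives the robot as it stands. The module is installed in compiled form; this text tells all that it offers.
- The arm moves only by the shell command python3 -m pendant 'ROWS' [FORCE]. ROWS is JSON, a list of rows, each an object of numbers: "hand": the opening, from -1 (shut) to 1 (fully open), so that 0 is half open; "x", "y", "z": the shift along the tool's x, y, z scaled (see below); "twist": the turn about the tool's z scaled (see below). In form: [{"hand": .., "x": .., "y": .., "z": .., "twist": ..}, ...]. A call has 1 to 5 rows; each row is the pose to reach, as a shift and turn from the pose commanded when the call began, along the tool's axes at that moment; what a row does not reach only later rows make up. The controller multiplies each number of a shift by 0.75 m and each number of a turn by pi/2 rad. A row lasts 1/8 s, in which the tool goes at most 62.5 mm and 10.7 degrees, less where a joint would pass 70% of its speed; a pose out of reach is approached as far as the arm can. A call with a number of a shift or a turn outside -1 to 1 is refused whole. A call with a gripper value outside its range is refused whole. The fingers move at their own pace and stop on an object; FORCE is the grip in N (left out, the last holds). Time passes only in rows, so rows that repeat a pose let the fingers close. It gives the time, the measured TCP pose, the force, the opening and the grip force at its end, in the units of the state.
- sensors.get_obs(): the state, without advancing time (a new reading comes with each control period).
- optics.get_image(name): name is "side" or "top"; returns the picture (384x512x3 uint8, red, green, blue); there is no depth.
- optics.camera_model(name): a dict with "K" (3x3 intrinsics, pixels), "world_to_cam" (4x4, takes a point from world to camera coordinates). Camera axes: x right, y up, looking along -z (the intrinsics and any distortion apply to the point x, -y, -z); pixel columns grow to the right and rows downward; lengths in m; the calibration is good to about 2 mm. A picture is of the moment at which its call begins. camera_model takes no time and is no camera call.
- robot.job_done(): hands the job in; it is judged then, once.
The state is a dict: "time_s": time; "joint_pos": joint angles; "dq": joint speeds; "joint_efforts": joint torques, N m; "tcp_pos": TCP position; "tool_rot": TCP orientation; "contact_force": force on the tool from outside, world axes, zero at the start; "wrist_torque": the same for the moment, N m; "gripper_width": finger opening in m; "gripper_force": force on a finger pad.
Only numpy, scipy, OpenCV 4.12 (cv2) and the standard library are available. Lean on these libraries where they do the work, as an engineer would, in place of code of your own. Each camera call takes 0.05 s, during which the arm holds its last target. There are 200 camera calls.

### The job

The white tile in the pine mould frame sits proud on its springy bed, with a gap along its left side and one along its right, only one of them wide enough for the grey PVC spacer. Take the spacer from its plywood holder, slide it upright and fully down into the gap that is wide enough (do not force it against the narrow side) and let go of it; then press the tile gently down with the fingers until it is flush with the frame, and finish while still holding it pressed, with the spacer staying in its gap. Leave the trays, jug, tube and dividers where they stand.

Things in the scene. Friction and masses are not known exactly. Their poses are not given: they have to be found in the camera images.
- frame: Fixed pine mould frame, 120 (x) x 180 (y) x 44 mm high, origin at the centre of its underside on the worktop, z up. Between its two side rails (25 mm wide, along y) is a channel 70 mm wide (x), open at both ends, that has a teal floor at z = 14 mm and holds, along y: cheek, gap, tile (70 x 70 mm, centred on the origin), gap, cheek. Rim and cheek tops are level at z = 44 mm. Both gaps run along x, are 70 mm long, 30 mm deep and open at the top.
- tile (a joint): How far the white glazed tile is pressed down, m: 0 = free, its top 6 mm above the frame's rim (z = 50 mm); 0.006 = flush with the rim, where it meets a firm stop. It moves only straight down, on a spring: it starts to move at about 2.5 N, is flush at about 8 N, and comes up again when let go.
- tile_top (a point): Centre of the tile's upper face (70 x 70 mm); goes down with the tile.
- gap_left (a point): Point at rim height (z = 44 mm) on the frame's +y side, 42.5 mm from the frame's centre: the centre line of the left gap if that is the wide one.
- gap_right (a point): Same on the frame's -y side, 42.5 mm from the frame's centre: the centre line of the right gap if that is the wide one.
- slim_cheek: Slim pale plywood cheek block, fixed in the frame, 70 (x) x 30 (y) x 30 mm high, origin at the centre of its underside, 65 mm to the left (+y) or right (-y) of the frame's centre. Between it and the tile is the WIDE gap, 15 mm.
- broad_cheek: Broad pale plywood cheek block, fixed, 70 (x) x 46 (y) x 30 mm high, on the other side, origin likewise 65 mm from the frame's centre. Between it and the tile is the NARROW gap, 7 mm: too narrow for the spacer.
- spacer: Loose grey PVC spacer, a flat upright plate 50 (x) x 12 (y) x 80 mm high, 50 to 100 g; its lowest 9 mm taper in y to 5 mm thick at the foot. Origin at the centre of its foot, z up. Gripped across its 12 mm thickness (y) near the top. Fully home in the wide gap its foot stands on the channel floor and 50 mm of it show above the rim.
- holder: Fixed plywood holder, 84 (x) x 44 (y) x 36 mm high, origin at the centre of its underside, with a pocket 56 x 16 mm, floor at z = 8 mm, in which the spacer stands upright, its 50 mm along the holder's x and 52 mm of it showing above.
- trays: Stack of three teal silicone cavity trays, 116 x 176 x 80 mm high; leave alone.
- jug: Stainless jug, 90 mm across, 140 mm high, handle to its +y; leave alone.
- tube: Grey PVC tube mould with a cap at its lower end, 68 mm across, 110 mm high, upright; leave alone.
- dividers: Clear acrylic divider set, 150 x 80 x 37 mm high; leave alone.
There are look-alikes about, which are no part of the job. There is more than one size of the frame; the job needs the smaller.

How it is judged:
By the outcome, as a careful person would: the job done as asked, in the order asked, and still so for the second after the job is handed in, while the arm keeps its last pose, push and grip.
It also fails if it takes over 45 s, if anything falls off the work surface, if the arm or the gripper's body presses on something with over 40 N, if the wrist force passes 120 N, or if a joint passes its speed limit or range.

## Working session

There is one attempt and no reset: what is moved stays moved. The work goes in short steps, Python scripts to look and compute and a shell command to move; the robot and the scene stay as the last step left them, time stands still between calls to the robot, and variables do not carry over. Pictures are saved under pics/ and viewed, at most 10 in all, crops included, and the job is handed in when it is done.

```bash
mkdir -p pics; python3 - <<'E'
from bench import sensors, optics, robot
import cv2,numpy as np
for n in("top","side"):
    im=optics.get_image(n); cv2.imwrite(f"pics/{n}0.png",cv2.resize(im[:,:,::-1],(800,600),interpolation=cv2.INTER_CUBIC))
    np.save(f"{n}0.npy",im)
    m=optics.camera_model(n); print({k:np.round(v,4).tolist() if not isinstance(v,str) else v for k,v in m.items()})
print(sensors.get_obs())
E
```

```text
{'K': [[498.0966, 0.0, 252.9728], [0.0, 498.0966, 190.5263], [0.0, 0.0, 1.0]], 'world_to_cam': [[0.0059, -1.0, -0.0024, 0.0175], [0.9873, 0.0054, 0.1589, -0.5358], [-0.1589, -0.0033, 0.9873, -1.3985], [0.0, 0.0, 0.0, 1.0]]}
{'K': [[432.3118, 0.0, 250.9483], [0.0, 432.3118, 192.6198], [0.0, 0.0, 1.0]], 'world_to_cam': [[0.9348, -0.355, 0.0133, -0.4993], [0.2576, 0.703, 0.6629, -0.1919], [-0.2447, -0.6162, 0.7486, -1.2899], [0.0, 0.0, 0.0, 1.0]]}
{'time_s': 0.1, 'joint_pos': array([ 1.11310000e+00,  2.64667465e-01,  1.60522386e+00, -3.47285115e-06,
        1.27367286e+00, -3.68905913e-02]), 'dq': array([ 2.80381973e-04, -1.07974976e-03, -1.46515544e-03,  2.55307070e-03,
       -5.39832316e-05, -2.35048839e-04]), 'joint_efforts': array([ 3.87091814e-04, -5.03621900e+01, -3.58069754e+01,  7.31170736e-02,
        2.33881781e-02, -4.15120849e-05]), 'tcp_pos': array([0.27545422, 0.61555104, 0.23752679]), 'tool_rot': array([-3.13962234e+00, -6.93979606e-05,  2.72078787e+00]), 'contact_force': array([ 0.80642688,  0.28030877, -0.89221515]), 'wrist_torque': array([0.04588051, 0.04679694, 0.05083255]), 'gripper_force': 0.0, 'gripper_width': 0.0878512899333139}
```

View pics/top0.png

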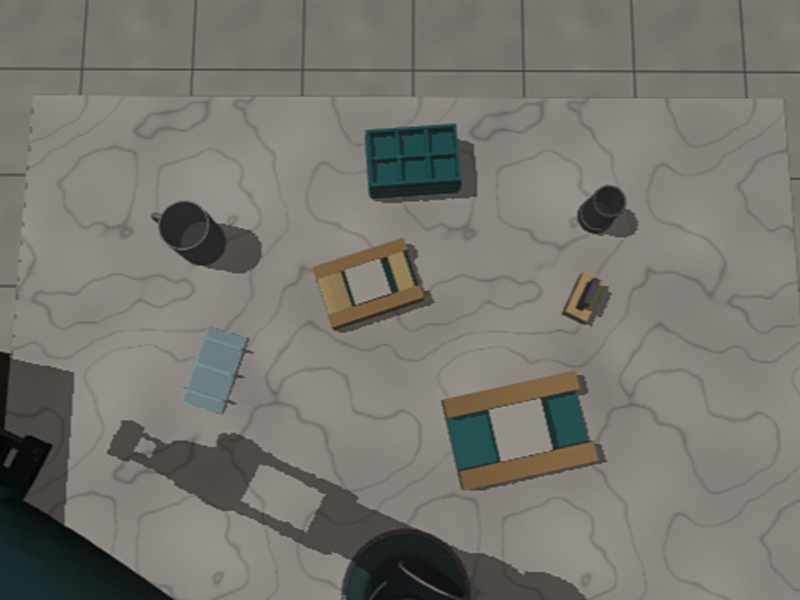

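View pics/side0.png

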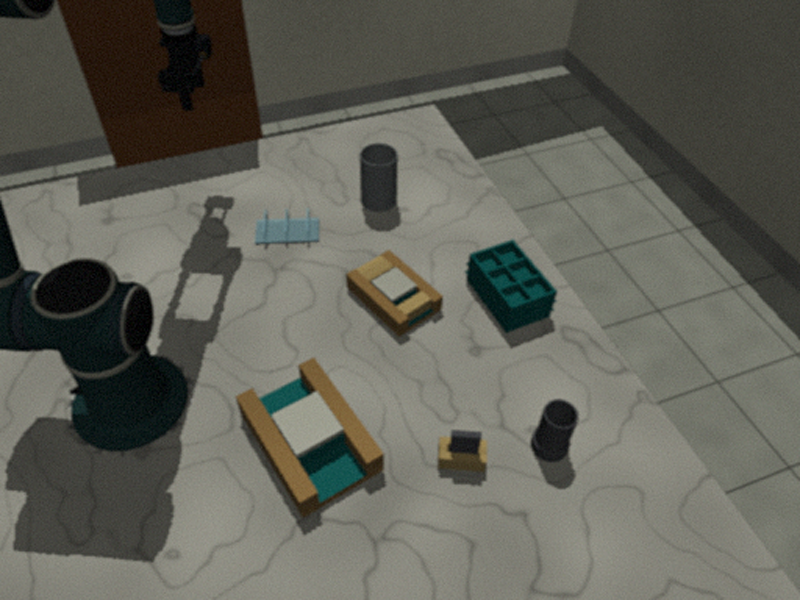

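The top view (800x600 view) shows the small frame at about (370,285). Its wide, dark gap is on the right at (390,278), next to the slim cheek. The holder with the spacer is at (584,297), and the big look-alike frame is at (520,430). Next I measure by masks.

```bash
cat > h.py <<'E'
import numpy as np,cv2
from bench import optics
def ray(n,uv,z):
    m=optics.camera_model(n);K=np.array(m["K"]);T=np.array(m["world_to_cam"]);R=T[:3,:3];t=T[:3,3]
    d=np.array([(uv[0]-K[0,2])/K[0,0],-(uv[1]-K[1,2])/K[1,1],-1.]);c=-R.T@t;w=R.T@d
    return c+w*(z-c[2])/w[2]
def proj(n,p):
    m=optics.camera_model(n);K=np.array(m["K"]);T=np.array(m["world_to_cam"]);q=T[:3,:3]@p+T[:3,3]
    return np.array([K[0,0]*q[0]/-q[2]+K[0,2],K[1,1]*q[1]/q[2]+K[1,2]])
def rect(mask,n,z,box):
    m=np.zeros_like(mask);x0,y0,x1,y1=box;m[y0:y1,x0:x1]=mask[y0:y1,x0:x1]
    c=max(cv2.findContours(m,cv2.RETR_EXTERNAL,cv2.CHAIN_APPROX_NONE)[0],key=cv2.contourArea)[:,0]
    P=np.array([ray(n,p,z)[:2] for p in c]);r=cv2.minAreaRect((P*1000).astype(np.float32))
    return r
E
python3 - <<'E'
from h import *
for n,boxes in(("top",dict(tile=(215,160,256,198),frame=(195,148,278,214),holder=(355,170,392,210))),("side",dict(tile=(236,168,270,196),frame=(218,158,286,215),holder=(275,270,316,305)))):
    im=np.load(n+"0.npy");hsv=cv2.cvtColor(im,cv2.COLOR_RGB2HSV)
    wood=cv2.inRange(hsv,(8,75,70),(28,255,255));gb=cv2.GaussianBlur(im,(0,0),.7)
    b=boxes["tile"];print(n,"tile px",im[(b[1]+b[3])//2,(b[0]+b[2])//2])
    wh=cv2.inRange(hsv,(0,0,150),(180,45,255))
    print("tile",rect(wh,n,.05,b));print("frame",rect(wood,n,.044,boxes["frame"]));print("holder",rect(wood,n,.036,boxes["holder"]))
    hb=boxes["holder"];fb=boxes["frame"]
    a=cv2.resize(im[fb[1]-5:fb[3]+5,fb[0]-5:fb[2]+5],(400,400 if n=="side" else 300),interpolation=cv2.INTER_CUBIC)
    c=cv2.resize(im[hb[1]-10:hb[3]+10,hb[0]-8:hb[2]+8],(400,a.shape[0]),interpolation=cv2.INTER_CUBIC)
    r=np.hstack([a,c]);cv2.imwrite(f"pics/c_{n}.png",r[:,:,::-1]) 
a=cv2.imread("pics/c_top.png");b=cv2.imread("pics/c_side.png");cv2.imwrite("pics/c.png",np.vstack([a,cv2.resize(b,(800,300))]))
E
```

```text
top tile px [144 139 130]
tile ((526.94482421875, 92.34793090820312), (0.0, 0.0), 0.0)
frame ((565.514892578125, 72.3896713256836), (120.66923522949219, 179.0977020263672), 18.736177444458008)
holder ((542.0569458007812, -329.6024169921875), (46.608707427978516, 84.78761291503906), 64.18914031982422)
side tile px [146 150 135]
tile ((569.1249389648438, 48.2730712890625), (24.83757781982422, 56.07431411743164), 86.08787536621094)
frame ((564.1400146484375, 73.95622253417969), (121.93537902832031, 181.41571044921875), 18.821046829223633)
holder ((539.9588623046875, -331.41748046875), (48.76685333251953, 83.47303771972656), 63.9339714050293)
```

View pics/c.png

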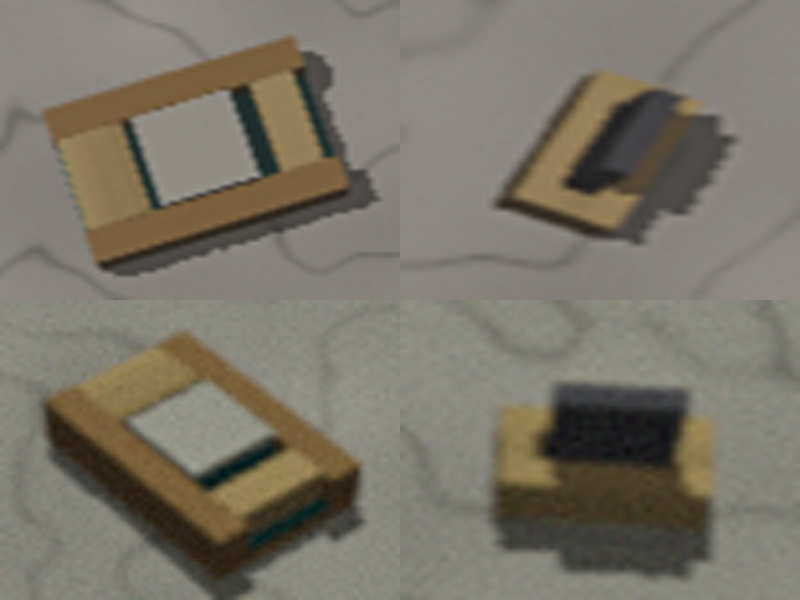

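Frame and holder sizes match those given (120x180 and about 46x84 mm). The frame is at (0.565, 0.073) with yaw 18.8°, and its wide gap is on the right. The holder is at (0.541, -0.330) with yaw -25.9°. I'll set out.

```bash
cat > go.py <<'E'
import sys,numpy as np
from scipy.spatial.transform import Rotation as Ro
from bench import sensors
x,y,z,yaw=map(float,sys.argv[1:5]);o=sensors.get_obs()
R=Ro.from_euler("xyz",o["tool_rot"]);d=R.inv().apply(np.array([x,y,z])-o["tcp_pos"])
tw=(R.inv()*Ro.from_euler("xyz",[np.pi,0,np.radians(yaw)])).as_rotvec()
print("shift",np.round(d/.75,4),"twist",np.round(tw[2]/(np.pi/2),4),"rows",np.linalg.norm(d)/.0625,abs(np.degrees(tw[2]))/10.7,"tcp",np.round(o["tcp_pos"],4),"F",np.round(o["contact_force"],1),"w",round(o["gripper_width"],4),"t",round(o["time_s"],2),"yaw",np.degrees(o["tool_rot"][2]))
E
python3 go.py 0.541 -0.330 0.16 154.1; python3 - <<'E'
from h import *
# spacer top from side view: dark region in holder box
for n,b in(("top",(355,165,395,210)),("side",(278,268,314,300))):
    im=np.load(n+"0.npy").astype(int);g=im.sum(2)/3
    sub=np.zeros(g.shape,np.uint8);sub[b[1]:b[3],b[0]:b[2]]=((g<62)&(abs(im[:,:,0]-im[:,:,2])<25))[b[1]:b[3],b[0]:b[2]]*255
    v,u=np.nonzero(sub);print(n,u.min(),u.max(),v.min(),v.max(),len(u))
u=[ray("side",p,.088) for p in((275-8+(553-400)/400*57,260+(385-300)/300*55),(275-8+(690-400)/400*57,260+(392-300)/300*55))];print("far top edge ends",np.round(u,4))
E
```

```text
shift [-0.8382 -1.0059  0.1053] twist 0.0199 rows 15.762978243052322 0.16725842724594564 tcp [0.2755 0.6156 0.2375] F [ 0.8  0.3 -0.9] w 0.0879 t 0.1 yaw 155.88966183405742
top 360 380 178 206 112
side 281 310 277 299 225
far top edge ends [[ 0.521  -0.3166  0.088 ]
 [ 0.5684 -0.3383  0.088 ]]
```

```bash
R='[{"hand":0,"x":-0.8,"y":-0.96,"z":0,"twist":0.02},{"hand":0,"x":-0.8,"y":-0.96,"z":0,"twist":0.02},{"hand":0,"x":-0.8,"y":-0.96,"z":0,"twist":0.02},{"hand":0,"x":-0.8,"y":-0.96,"z":0,"twist":0.02},{"hand":0,"x":-0.8,"y":-0.96,"z":0,"twist":0.02}]'; unset R
python3 -m pendant '[{"hand":0,"x":-0.8,"y":-0.96,"z":0,"twist":0.02},{"hand":0,"x":-0.8,"y":-0.96,"z":0,"twist":0.02},{"hand":0,"x":-0.8,"y":-0.96,"z":0,"twist":0.02},{"hand":0,"x":-0.8,"y":-0.96,"z":0,"twist":0.02},{"hand":0,"x":-0.8,"y":-0.96,"z":0,"twist":0.02}]' 15
python3 go.py 0.541 -0.331 0.18 154.1
```

```text
time_s: 0.72
tcp_pos: [0.3602, 0.3132, 0.2383]
tool_rot: [-3.141, 0.0, 2.69]
contact_force: [1.1, -0.1, 0.2]
gripper_width: 0.0445
gripper_force: 0.0
shift [-0.5917 -0.6676  0.0781] twist 0.0003 rows 10.745765021764122 0.002497750977953877 tcp [0.3602 0.3132 0.2383] F [ 1.1 -0.1  0.2] w 0.0445 t 0.72 yaw 154.1267273652564
```

```bash
python3 -m pendant '[{"hand":0,"x":-0.59,"y":-0.67,"z":0,"twist":0},{"hand":0,"x":-0.59,"y":-0.67,"z":0,"twist":0},{"hand":0,"x":-0.59,"y":-0.67,"z":0,"twist":0},{"hand":0,"x":-0.59,"y":-0.67,"z":0,"twist":0},{"hand":0,"x":-0.59,"y":-0.67,"z":0,"twist":0}]'
python3 go.py 0.541 -0.331 0.18 154.1
```

```text
time_s: 1.35
tcp_pos: [0.4435, 0.0121, 0.2386]
tool_rot: [3.141, 0.0, 2.689]
contact_force: [0.5, 1.2, 1.0]
gripper_width: 0.0439
gripper_force: 0.0
shift [-0.3168 -0.3547  0.0781] twist -0.0001 rows 5.78347707883179 0.0010225701381802864 tcp [0.4435 0.0121 0.2386] F [0.5 1.2 1. ] w 0.0439 t 1.35 yaw 154.08905527894197
```

```bash
python3 -m pendant '[{"hand":0,"x":-0.316,"y":-0.355,"z":0.05,"twist":0},{"hand":0,"x":-0.316,"y":-0.355,"z":0.05,"twist":0},{"hand":0,"x":-0.316,"y":-0.355,"z":0.05,"twist":0},{"hand":0,"x":-0.316,"y":-0.355,"z":0.05,"twist":0},{"hand":0,"x":-0.316,"y":-0.355,"z":0.05,"twist":0}]'
python3 -m pendant '[{"hand":0,"x":-0.045,"y":-0.045,"z":0.06,"twist":0},{"hand":0,"x":-0.045,"y":-0.045,"z":0.06,"twist":0},{"hand":0,"x":-0.045,"y":-0.045,"z":0.06,"twist":0}]' >/dev/null
python3 go.py 0.541 -0.331 0.057 154.1; python3 - <<'E'
from bench import optics;import cv2,numpy as np
a=optics.get_image("top")[150:225,335:425];b=optics.get_image("side")[225:315,255:345]
r=np.hstack([cv2.resize(q,(400,400),interpolation=cv2.INTER_CUBIC) for q in(a,b)]);cv2.imwrite("pics/g1.png",r[:,:,::-1])
E
```

```text
time_s: 1.98
tcp_pos: [0.528, -0.287, 0.2053]
tool_rot: [3.141, -0.001, 2.689]
contact_force: [0.3, 0.5, 0.5]
gripper_width: 0.0441
gripper_force: 0.0
shift [ 0.0011 -0.003   0.1376] twist -0.0005 rows 1.651115852217372 0.00403004238706224 tcp [ 0.5429 -0.3295  0.1602] F [-1.   0.4  0.2] w 0.0442 t 2.35 yaw 154.05692459101576
```

View pics/g1.png

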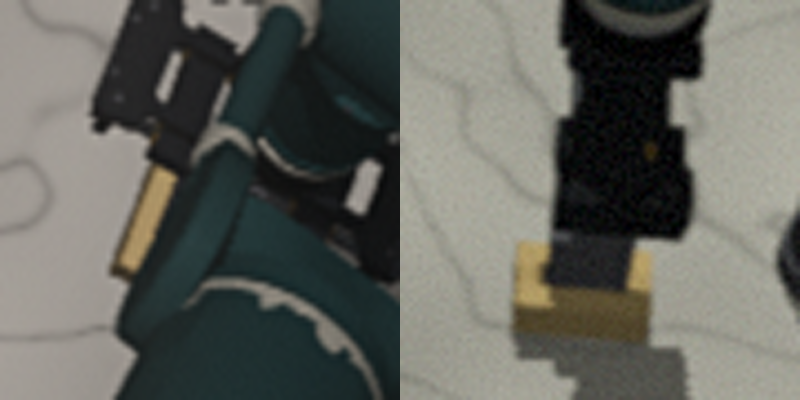

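The right-hand crop shows the gripper lined up above the spacer, which stands at crop (590,260), with the holder around it. I'll descend.

```bash
python3 -m pendant '[{"hand":0,"x":0,"y":-0.003,"z":0.07,"twist":0},{"hand":0,"x":0,"y":-0.003,"z":0.11,"twist":0},{"hand":0,"x":0,"y":-0.003,"z":0.1376,"twist":0},{"hand":0,"x":0,"y":-0.003,"z":0.1376,"twist":0}]'
python3 -m pendant '[{"hand":-1,"x":0,"y":0,"z":0,"twist":0},{"hand":-1,"x":0,"y":0,"z":0,"twist":0},{"hand":-1,"x":0,"y":0,"z":0,"twist":0},{"hand":-1,"x":0,"y":0,"z":0,"twist":0},{"hand":-1,"x":0,"y":0,"z":0,"twist":0}]' 20
```

```text
time_s: 2.95
tcp_pos: [0.5421, -0.3309, 0.0574]
tool_rot: [3.141, -0.002, 2.69]
contact_force: [-0.7, -0.4, 0.1]
gripper_width: 0.0438
gripper_force: 0.0
time_s: 3.58
tcp_pos: [0.5431, -0.3326, 0.0587]
tool_rot: [-3.141, 0.001, 2.689]
contact_force: [-0.5, 0.0, 5.1]
gripper_width: 0.0121
gripper_force: 20.0
```

```bash
python3 -m pendant '[{"hand":-1,"x":0,"y":0,"z":-0.04,"twist":0},{"hand":-1,"x":0,"y":0,"z":-0.09,"twist":0},{"hand":-1,"x":0,"y":0,"z":-0.15,"twist":0},{"hand":-1,"x":0,"y":0,"z":-0.15,"twist":0}]' 30
python3 go.py 0.5786 0.0328 0.165 198.8
```

```text
time_s: 4.08
tcp_pos: [0.5451, -0.3339, 0.1749]
tool_rot: [-3.14, 0.008, 2.689]
contact_force: [0.6, -0.1, -0.4]
gripper_width: 0.0113
gripper_force: 30.0
shift [0.1736 0.4593 0.0112] twist -0.4968 rows 5.893292426399214 4.178443612435358 tcp [ 0.5451 -0.3339  0.1749] F [ 0.6 -0.1 -0.4] w 0.0113 t 4.08 yaw 154.09066887390148
```

```bash
python3 -m pendant '[{"hand":-1,"x":0.03,"y":0.08,"z":0,"twist":-0.1},{"hand":-1,"x":0.06,"y":0.15,"z":0,"twist":-0.2},{"hand":-1,"x":0.09,"y":0.23,"z":0,"twist":-0.3},{"hand":-1,"x":0.12,"y":0.3,"z":0,"twist":-0.4},{"hand":-1,"x":0.15,"y":0.38,"z":0,"twist":-0.497}]'
python3 go.py 0.5786 0.0328 0.165 198.8
```

```text
time_s: 4.7
tcp_pos: [0.5644, -0.0264, 0.1683]
tool_rot: [3.141, -0.003, -2.809]
contact_force: [1.1, -0.4, -0.0]
gripper_width: 0.0118
gripper_force: 30.0
shift [-0.0437  0.0685  0.0043] twist 0.0031 rows 0.9760548126323547 0.026178848857179776 tcp [ 0.5644 -0.0264  0.1683] F [ 1.1 -0.4 -0. ] w 0.0118 t 4.7 yaw -160.9198124650132
```

```bash
python3 -m pendant '[{"hand":-1,"x":-0.02,"y":0.035,"z":0,"twist":0.003},{"hand":-1,"x":-0.044,"y":0.0685,"z":0,"twist":0.003},{"hand":-1,"x":-0.044,"y":0.0685,"z":0,"twist":0.003},{"hand":-1,"x":-0.044,"y":0.0685,"z":0,"twist":0.003}]'
python3 go.py 0.5786 0.0328 0.12 198.8
```

```text
time_s: 5.2
tcp_pos: [0.5795, 0.0306, 0.1689]
tool_rot: [3.141, -0.003, -2.817]
contact_force: [0.1, -0.4, -0.7]
gripper_width: 0.0117
gripper_force: 30.0
shift [0.     0.0032 0.0651] twist -0.0025 rows 0.782576781814985 0.021255617184174295 tcp [0.5795 0.0306 0.1689] F [ 0.1 -0.4 -0.7] w 0.0117 t 5.2 yaw -161.42741753001215
```

Down to foot at about 20 mm above the rim, then look.

```bash
python3 -m pendant '[{"hand":-1,"x":0,"y":0.003,"z":0.03,"twist":-0.0025},{"hand":-1,"x":0,"y":0.003,"z":0.065,"twist":-0.0025},{"hand":-1,"x":0,"y":0.003,"z":0.065,"twist":-0.0025}]'
python3 go.py 0.5786 0.0328 0.064 198.8; python3 - <<'E'
from h import *
a=optics.get_image("top");b=optics.get_image("side");np.save("s1.npy",b)
r=np.hstack([cv2.resize(q,(400,400),interpolation=cv2.INTER_CUBIC) for q in(a[140:220,195:275],b[140:220,215:295])]);cv2.imwrite("pics/g2.png",r[:,:,::-1])
c=np.array([.5795,.0310,.070]);X=np.array([np.cos(.328),np.sin(.328),0])
for s in(-1,1):
  p=proj("side",c+s*.025*X);print("foot end predicted crop px",(p-[215,140])*5+[400,0])
g=np.array([.5786,.0328,.044])
for s in(-1,1):
  p=proj("side",g+s*.035*X);print("gap end",(p-[215,140])*5+[400,0])
E
```

```text
time_s: 5.58
tcp_pos: [0.577, 0.0318, 0.1187]
tool_rot: [3.14, -0.006, -2.815]
contact_force: [0.1, 0.3, -1.3]
gripper_width: 0.0111
gripper_force: 30.0
shift [-0.0028  0.0004  0.0729] twist -0.0013 rows 0.875612258647131 0.010889765985537054 tcp [0.577  0.0318 0.1187] F [ 0.1  0.3 -1.3] w 0.0111 t 5.58 yaw -161.31624362761318
foot end predicted crop px [600.0662182  241.61587471]
foot end predicted crop px [658.85647844 205.87221259]
gap end [585.15398491 274.05291615]
gap end [666.35825207 224.19101002]
```

View pics/g2.png

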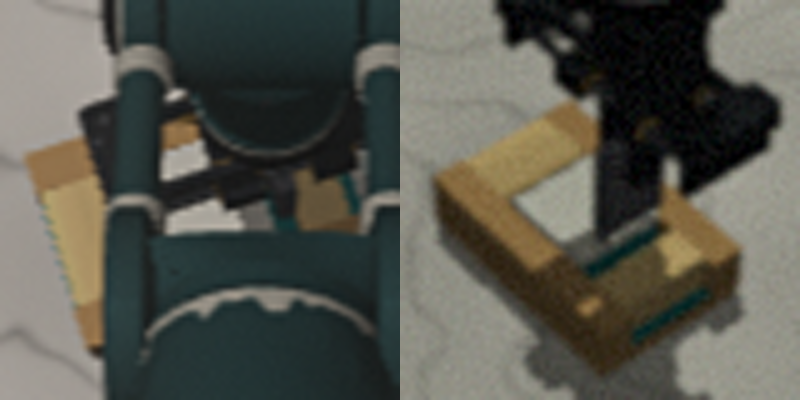

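The side crop shows the foot at (597,243) to (660,205), where I predicted it, and the dark gap at (583,273) to (662,228), also as predicted. I'll lower gently.

```bash
python3 -m pendant '[{"hand":-1,"x":-0.002,"y":0.0004,"z":0.012,"twist":0},{"hand":-1,"x":-0.002,"y":0.0004,"z":0.024,"twist":0},{"hand":-1,"x":-0.002,"y":0.0004,"z":0.033,"twist":0},{"hand":-1,"x":-0.002,"y":0.0004,"z":0.039,"twist":0},{"hand":-1,"x":-0.002,"y":0.0004,"z":0.039,"twist":0}]'
python3 go.py 0.5786 0.0328 0.064 198.8
```

```text
time_s: 6.3
tcp_pos: [0.5806, 0.034, 0.0917]
tool_rot: [3.141, -0.001, -2.814]
contact_force: [-0.0, -0.7, -1.2]
gripper_width: 0.0117
gripper_force: 30.0
shift [ 0.0031 -0.0007  0.037 ] twist -0.0002 rows 0.44510986871572267 0.0017696727495722876 tcp [0.5806 0.034  0.0917] F [-0.  -0.7 -1.2] w 0.0117 t 6.3 yaw -161.21892594992377
```

```bash
python3 -m pendant '[{"hand":-1,"x":0,"y":-0.0004,"z":0.006,"twist":0},{"hand":-1,"x":0,"y":-0.0004,"z":0.011,"twist":0},{"hand":-1,"x":0,"y":-0.0004,"z":0.016,"twist":0},{"hand":-1,"x":0,"y":-0.0004,"z":0.016,"twist":0}]'
python3 go.py 0.5786 0.0328 0.064 198.8
```

```text
time_s: 6.8
tcp_pos: [0.5808, 0.0337, 0.0798]
tool_rot: [3.141, -0.001, -2.814]
contact_force: [0.1, -0.1, -0.0]
gripper_width: 0.0119
gripper_force: 30.0
shift [ 0.0031 -0.0001  0.0211] twist -0.0003 rows 0.2561296992155456 0.002225984409234728 tcp [0.5808 0.0337 0.0798] F [ 0.1 -0.1 -0. ] w 0.0119 t 6.8 yaw -161.22381223521379
```

No contact so far, and the full thickness is already below the rim.

```bash
python3 -m pendant '[{"hand":-1,"x":0,"y":0,"z":0.006,"twist":0},{"hand":-1,"x":0,"y":0,"z":0.012,"twist":0},{"hand":-1,"x":0,"y":0,"z":0.018,"twist":0},{"hand":-1,"x":0,"y":0,"z":0.0195,"twist":0},{"hand":-1,"x":0,"y":0,"z":0.0195,"twist":0}]'
```

```text
time_s: 7.42
tcp_pos: [0.5811, 0.0337, 0.0655]
tool_rot: [3.142, -0.0, -2.814]
contact_force: [0.0, -0.5, -1.3]
gripper_width: 0.0118
gripper_force: 30.0
```

```bash
python3 -m pendant '[{"hand":-1,"x":0,"y":0,"z":0.002,"twist":0},{"hand":-1,"x":0,"y":0,"z":0.002,"twist":0}]'; python3 -m pendant '[{"hand":-1,"x":0,"y":0,"z":0.002,"twist":0},{"hand":-1,"x":0,"y":0,"z":0.002,"twist":0}]'
```

```text
time_s: 7.68
tcp_pos: [0.5816, 0.0336, 0.0647]
tool_rot: [-3.141, 0.001, -2.814]
contact_force: [1.1, -0.7, 2.1]
gripper_width: 0.0122
gripper_force: 30.0
time_s: 7.92
tcp_pos: [0.5818, 0.0336, 0.0647]
tool_rot: [-3.141, 0.001, -2.814]
contact_force: [-4.0, -0.6, 11.7]
gripper_width: 0.0119
gripper_force: 30.0
```

The foot is on the floor: z stopped at 64.7 mm with 11.7 N. I'll release, open and rise.

```bash
python3 -m pendant '[{"hand":-0.4,"x":0,"y":0,"z":-0.001,"twist":0},{"hand":-0.4,"x":0,"y":0,"z":-0.001,"twist":0},{"hand":-0.4,"x":0,"y":0,"z":-0.001,"twist":0},{"hand":-0.4,"x":0,"y":0,"z":-0.001,"twist":0}]'
python3 -m pendant '[{"hand":-0.4,"x":0,"y":0,"z":-0.02,"twist":0},{"hand":-0.4,"x":0,"y":0,"z":-0.06,"twist":0},{"hand":-0.4,"x":0,"y":0,"z":-0.11,"twist":0},{"hand":-0.4,"x":0,"y":0,"z":-0.11,"twist":0}]'
python3 go.py 0.5646 0.0745 0.14 198.8; python3 - <<'E'
from h import *
b=optics.get_image("side");cv2.imwrite("pics/g3.png",cv2.resize(b[130:230,205:305],(500,500),interpolation=cv2.INTER_CUBIC)[:,:,::-1])
c=np.array([.5786,.0328,.094]);X=np.array([np.cos(.328),np.sin(.328),0])
for s in(-1,1): print((proj("side",c+s*.025*X)-[205,130])*5)
E
```

```text
time_s: 8.43
tcp_pos: [0.581, 0.0337, 0.0631]
tool_rot: [3.141, -0.0, -2.814]
contact_force: [-0.1, -0.0, -0.6]
gripper_width: 0.0267
gripper_force: 0.0
time_s: 8.93
tcp_pos: [0.5845, 0.0337, 0.151]
tool_rot: [-3.139, 0.008, -2.814]
contact_force: [1.0, -0.1, -1.0]
gripper_width: 0.0265
gripper_force: 0.0
shift [0.0077 0.06   0.0144] twist -0.0002 rows 0.7466496072203171 0.0018661546435715186 tcp [0.5845 0.0337 0.151 ] F [ 1.  -0.1 -1. ] w 0.0265 t 8.93 yaw -161.21931381269923
[248.48972855 264.62658014]
[308.02558213 228.8614413 ]
```

View pics/g3.png

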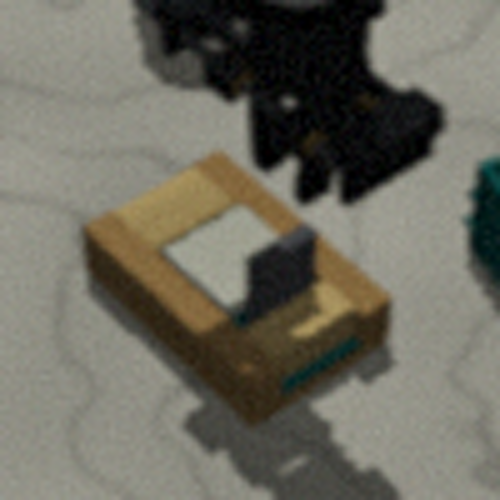

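The spacer stands upright in the wide gap, its top edge at (249,265) to (312,230), where it should be when fully home. Next I shut the fingers and go above the tile.

```bash
python3 -m pendant '[{"hand":-1,"x":0.004,"y":0.035,"z":0,"twist":0},{"hand":-1,"x":0.007,"y":0.065,"z":0,"twist":0},{"hand":-1,"x":0.007,"y":0.065,"z":0,"twist":0},{"hand":-1,"x":0.007,"y":0.065,"z":0,"twist":0}]' 20
python3 -m pendant '[{"hand":-1,"x":0,"y":0,"z":0.05,"twist":0},{"hand":-1,"x":0,"y":0,"z":0.095,"twist":0},{"hand":-1,"x":0,"y":0,"z":0.11,"twist":0},{"hand":-1,"x":0,"y":0,"z":0.11,"twist":0}]'
python3 go.py 0.563 0.078 0.044 198.8
```

```text
time_s: 9.48
tcp_pos: [0.5604, 0.0781, 0.1455]
tool_rot: [-3.141, -0.001, -2.813]
contact_force: [0.0, -0.2, -0.2]
gripper_width: 0.0005
gripper_force: 0.0
time_s: 9.98
tcp_pos: [0.5602, 0.0777, 0.0628]
tool_rot: [3.141, -0.002, -2.814]
contact_force: [0.9, 0.3, 0.2]
gripper_width: 0.0003
gripper_force: 0.0
shift [-0.0037 -0.0008  0.0251] twist -0.0006 rows 0.3043001048496249 0.00463467962208647 tcp [0.5602 0.0777 0.0628] F [0.9 0.3 0.2] w 0.0003 t 9.97 yaw -161.24957859618786
```

```bash
python3 -m pendant '[{"hand":-1,"x":0,"y":0,"z":0.008,"twist":0},{"hand":-1,"x":0,"y":0,"z":0.014,"twist":0},{"hand":-1,"x":0,"y":0,"z":0.019,"twist":0},{"hand":-1,"x":0,"y":0,"z":0.019,"twist":0}]'
python3 -m pendant '[{"hand":-1,"x":0,"y":0,"z":0.003,"twist":0},{"hand":-1,"x":0,"y":0,"z":0.005,"twist":0},{"hand":-1,"x":0,"y":0,"z":0.005,"twist":0}]'
```

```text
time_s: 10.48
tcp_pos: [0.561, 0.0782, 0.0497]
tool_rot: [-3.141, 0.001, -2.814]
contact_force: [-0.2, -0.6, 2.9]
gripper_width: 0.0006
gripper_force: 1.4
time_s: 10.85
tcp_pos: [0.561, 0.0782, 0.0461]
tool_rot: [-3.141, 0.001, -2.814]
contact_force: [-0.2, -0.5, 6.4]
gripper_width: 0.0005
gripper_force: 3.0
```

```bash
python3 -m pendant '[{"hand":-1,"x":0,"y":0,"z":0.003,"twist":0},{"hand":-1,"x":0,"y":0,"z":0.003,"twist":0},{"hand":-1,"x":0,"y":0,"z":0.003,"twist":0}]'
python3 -m pendant '[{"hand":-1,"x":0,"y":0,"z":0.0008,"twist":0},{"hand":-1,"x":0,"y":0,"z":0.0008,"twist":0},{"hand":-1,"x":0,"y":0,"z":0.0008,"twist":0}]'
```

```text
time_s: 11.22
tcp_pos: [0.5611, 0.0782, 0.0444]
tool_rot: [-3.141, 0.001, -2.814]
contact_force: [-2.8, -0.8, 9.1]
gripper_width: 0.0006
gripper_force: 4.4
time_s: 11.6
tcp_pos: [0.5611, 0.0782, 0.0444]
tool_rot: [-3.141, 0.001, -2.814]
contact_force: [-3.9, -0.9, 13.3]
gripper_width: 0.0005
gripper_force: 6.3
```

The tile is on its stop: z no longer changes while the force has risen to 13 N. One look to check the spacer.

```bash
python3 - <<'E'
from h import *
b=optics.get_image("side");cv2.imwrite("pics/g4.png",cv2.resize(b[130:230,205:305],(500,500),interpolation=cv2.INTER_CUBIC)[:,:,::-1])
E
python3 go.py 0.563 0.078 0.044 198.8
```

```text
shift [-0.0023 -0.0011  0.0005] twist -0.0002 rows 0.0313749414417489 0.002081228192216063 tcp [0.5611 0.0782 0.0444] F [-4.1 -0.4 11.8] w 0.0003 t 11.65 yaw -161.22226303486534
```

View pics/g4.png

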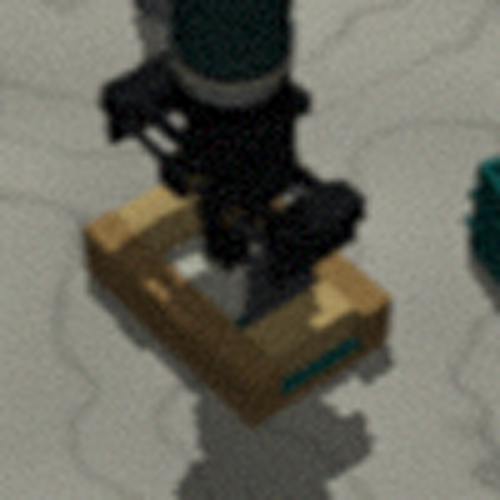

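The spacer is still upright in its gap at about (280,290), and the fingers are pressing the tile. I'll hand in.

```bash
python3 -c "
from bench import robot
print(robot.job_done())"
```

```text
the job is handed in; nothing more can be done
None
```

I handed the job in at 11.65 s: the spacer is upright and fully down in the wide right-hand gap, released, and the fingers are holding the tile flush against its stop at about 12–13 N; the judge's verdict was not shown.

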